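# Four clicks on the router lift, then lock it

## Task

Raise the cutter of the router lift: pushing the black bar of its big round dial with a fingertip, turn the dial clockwise (seen from above) exactly four clicks from where it stands, without going past the fourth. Then push the locking lever on the plate away from the robot, all the way over to its stop. Use light pushes, grip nothing, and leave everything else on the plate and bench where it is.

Things in the scene. Friction and masses are not known exactly. Their poses are not given: they have to be found in the camera images.
- lift_unit: The router lift, in mm: plywood slab with aluminium top plate, 220 (x) by 380 (y) by 45 high, fixed to the bench. Origin: centre of its underside, on the bench; z up, x to its far side, y to its left. The dial sits near x 0, y -100; lever pivot at x 0, y +125; steel cutter, 21 across, 25 above the plate at x +20, y +20; wooden fence 22 x 110, 30 above the plate, at x +88, y +25.
- dial_base: Round white base plate of the dial, 136 across and 3 thick, fixed on the unit's plate and set at any angle. Origin: centre of its underside, 45 above the bench, on the dial's axis; z up. Twelve small black ticks on its rim, 30 degrees apart, one per click; the first on its x axis.
- dial_axis (a point): Point on the dial's axis at the top of its bar, 86 above the bench. The dial is a grey disc 104 across whose upper face is 62 above the bench; a straight black bar 100 long, 14 wide and 24 high stands across its middle on that face (top 86 above the bench).
- dial_mark (a point): Point on the top of the dial's bar, 45 from the axis, at the end that bears a thin white line. It turns with the dial.
- dial (a joint): Turn of the dial (rad), growing clockwise seen from above. It clicks into a sprung stop at each whole multiple of 0.5236 (30 degrees), starts in stop 0 (marked end on its base's -x axis) and can turn on to 6.0; it cannot turn back from 0. Leaving a stop takes about 0.2 N m (5 N on the bar 40 mm out); past half-way it snaps ahead by itself into the next stop and stays there.
- lever_tip (a point): Centre of the round black ball, 26 across, at the upper end of the locking lever: 80 from its pivot, which is 67 above the bench. The lever stands on a grey block 70 x 50, 25 high, at the left of the plate, and swings in the unit's x-z plane. It is a steel rod 10 thick up to the ball.
- lever (a joint): Swing of the locking lever in rad: 0 leaning 0.5 rad from upright towards the robot (-x of the unit), 1.0 at the stop, leaning as far away (+x of the unit: locked). It stays where it is left; about 1 N at the ball moves it.
- collet_nut: Bystander, loose: plain steel collet nut, ring 32 across and 24 high, standing on the plate at its far right corner (mm). Origin at the centre of its underside. Leave it alone.
- spare_cutter: Bystander, loose: spare steel router bit standing on its head on the plate's near right corner, 22 across, 50 high (mm). Origin at the centre of its underside. Leave it alone.
- test_strip: Bystander, loose: pale wooden test strip 35 x 90 x 18, lying on the plate before the cutter (mm). Origin at the centre of its underside. Leave it alone.
- glue: Bystander, loose: white glue bottle, 60 across, 170 high, on the bench to the left (mm). Origin at the centre of its underside. Leave it alone.
- screw_jar: Bystander, loose: glass jar with steel lid, 70 across, 90 high, on the bench to the right (mm). Origin at the centre of its underside. Leave it alone.
- mug: Bystander, loose: white mug, 80 across, 92 high, on the bench far left (mm). Origin at the centre of its underside. Leave it alone.
- wrench: Bystander, loose: open-ended steel wrench 180 long, lying on the bench to the right (mm). Origin at the centre of its underside. Leave it alone.
- offcut: Bystander, loose: wooden offcut 100 x 70 x 45 on the bench to the left (mm). Origin at the centre of its underside. Leave it alone.

How it is judged:
On the way, in this order (a step that is already met when the one before it is completed fails the run):
1. the dial rests in the fourth stop clockwise from its start, the lever not yet pushed over (value of joint dial between 1.92 and 2.27 rad and velocity of joint dial between -0.1 and 0.1 rad/s and value of joint lever below 0.5 rad), for 0.2 s.
2. the lever is pushed over to its stop (value of joint lever above 0.9 rad and value of joint dial between 1.92 and 2.27 rad), for 0.2 s.
At the end, for the whole second after the job is handed in: The dial rests four clicks (120 degrees, within 10) clockwise of where it started, and the lever stands at its far stop (joint above 0.9 of 1.0 rad) (all of step 2 and velocity of joint dial between -0.05 and 0.05 rad/s); the robot touches nothing.
It fails at once if the dial is turned more than about four and a half clicks (value of joint dial above 2.4 rad).
It fails at once if the lever is pushed over before the dial has been turned (value of joint lever above 0.6 rad and value of joint dial below 1.8 rad).
It fails at once if the dial is gripped or pushed hard (over 30 N), or the lever or unit is (over 38 N) (contact force between the fingers and dial_base above 30 N or contact force between the fingers and lift_unit above 38 N).
It fails at once if any other loose thing on the plate or bench is shifted, knocked over or lifted (over 15 mm) (distance of any of collet_nut, spare_cutter, test_strip, glue, screw_jar, mug, wrench, offcut from where it was at the start of the episode above 0.015 m).
It also fails if it takes over 67 s, if anything falls off the work surface, if the arm or the gripper's body presses on something with over 40 N, if the wrist force passes 120 N, or if a joint passes its speed limit or range.

## Robot

A 6-joint arm with a two-finger parallel gripper is mounted at the origin on the work surface. World frame = base frame: x ahead of the robot, y to its left, z up, the work surface at z = 0. Lengths are in m, angles in rad, forces in N, time in s.
With the tool pointing down it reaches from about 0.25 to 0.8 m from the base axis. Payload 8.5 kg.
Tool frame: the origin (TCP) lies where the fingers leave the gripper's body, on its centre line; the fingertips stand 73 mm ahead of it and the grasp point (between the pads) lies 54 mm ahead of it (arm.grip_point_offset is the distance from the TCP to the grasp point, in m); y points along the fingers, z is the direction in which the jaws open and shut, and the axes are right-handed (so a half turn about y gives the same grasp; the last joint's range is limited). The gripper opens to 85 mm and grips with 20 to 120 N. Pads are 22 mm wide; open, the fingers measure 114 mm over their backs; the gripper's body (76 mm by 85 mm) begins 54 mm behind the grasp point. The pads swing forward as they close: fully open they stand 13 mm farther back than shut.
Start: joints at [1.239, 0.238, -0.013, 1.319, 0, 1.571], TCP at [0.171, 0.496, 0.304] pointing down, gripper open.
Joint ranges: [-2.66, 2.66], [-1.03, 1.9], [-1.14, 1.46], [-1.82, 2.27], [-1.45, 1.34], [-3.14, 3.14]. Speed limits (rad/s): [2.22, 2.22, 2.79, 3.14, 3.14, 3.14].

## Interface

Orientations are given as a rotation vector (axis times angle).
In Python, from workcell import arm gives the robot as it stands.
- The arm moves only by the tool send_rows, never from a script. Its argument "motion" is a list of rows, each a list of 3 entries, a list of its own where there are three numbers: the opening, from -1 (shut) to 1 (fully open), so that 0 is half open, then the shift along the tool's x, y, z in mm, then the turn about the tool's y in rad. A call has 1 to 5 rows; each row is the pose to reach, as a shift and turn from the pose commanded when the call began, along the tool's axes at that moment; what a row does not reach only later rows make up. A row lasts 1/8 s, in which the tool goes at most 62.5 mm and 10.7 degrees, less where a joint would pass 70% of its speed; a pose out of reach is approached as far as the arm can. A call with a gripper value outside its range is refused whole. The fingers move at their own pace and stop on an object; "newtons" is the grip in N (left out, the last holds). Time passes only in rows, so rows that repeat a pose let the fingers close. It gives the time, the measured TCP pose, the force and the opening at its end, in the units of the state.
- arm.sense(): the state, without advancing time (a new reading comes with each control period).
- arm.camera(name): name is "scene" or "top" or "wrist"; returns the picture (420x560x3 uint8, blue, green, red); there is no depth.
- arm.camera_params(name): a dict with "intrinsics" (3x3 intrinsics, pixels), "cam_to_world" (4x4, takes a point from camera to world coordinates). Camera axes: x right, y up, looking along -z (the intrinsics and any distortion apply to the point x, -y, -z); pixel columns grow to the right and rows downward; lengths in m; the calibration is good to about 2 mm. A picture is of the moment at which its call begins: read the wrist's pose just before it. camera_params takes no time and is no camera call; for the wrist camera it gives the pose at the moment of the call.
- arm.hand_in(): hands the job in, once; it reports no verdict.
Trained networks look in the newest picture that a camera, given by its name, has taken for a name from the list of things; names that differ only in an ending like _2 or _b are one class to them, and where a whole thing is asked for, a point or a joint stands for the part that bears it (a point fixed in the world has none). Each returns a list of dicts, best first, with "conf" (0 to 1); they miss things now and then, are a little off and sometimes report something else, mostly with a low value. They report only what shows in the picture. A call takes as long as a camera call.
- arm.look_for(camera, target): "bbox" ([left, top, width, height] in pixels, round what is visible of it).
- arm.masks_of(camera, target): "mask" (420x560 bool, what is visible of it) and "bbox" ([left, top, width, height] in pixels, round what is visible of it).
The state is a dict: "clock": time; "joint_pos": joint angles; "dq": joint speeds; "joint_efforts": joint torques, N m; "tcp_pos": TCP position; "tcp_rot": TCP orientation; "force": force on the tool from outside, world axes, zero at the start; "wrist_torque": the same for the moment, N m; "width": finger opening in m.
Only numpy, scipy, OpenCV 4.12 (cv2) and the standard library are available. Lean on these libraries where they do the work, as an engineer would, in place of code of your own. Each camera call takes 0.05 s, during which the arm holds its last target. There are 200 camera calls.

## Working session

There is one attempt and no reset: what is moved stays moved. The work goes in short steps, Python scripts to look and compute and a tool call to move; the robot and the scene stay as the last step left them, time stands still between calls to the robot, and variables do not carry over. Pictures are saved under pics/ and viewed, about 8 in all and at most 12, crops included, and the job is handed in when it is done.

Besides the shell and the picture viewer there is one more tool, called after "Emit:" as name([rows], argument=value, ...), one row to a line, values as JSON. send_rows: Moves the arm, as the interface text tells. Its arguments: {"type":"object","properties":{"motion":{"type":"array"},"newtons":{"type":"number"}},"required":["motion"]}

```bash
mkdir -p pics; ls; python3 - <<'E'
from workcell import arm
import cv2,numpy as np
np.set_printoptions(precision=4,suppress=True)
print(arm.sense())
for c in("scene","top"):
    cv2.imwrite(f"pics/{c}0.png",arm.camera(c)); p=arm.camera_params(c); print(c,p["intrinsics"],p["cam_to_world"],[k for k in p])
    for t in ("lift_unit","dial_base","dial","dial_mark","lever_tip","lever","test_strip","glue","spare_cutter"):
        print(t,[(d["bbox"],round(d["conf"],2)) for d in arm.look_for(c,t)][:2])
E
```

```text
pics
{'clock': 0.0, 'joint_pos': array([ 1.239 ,  0.2388, -0.0142,  1.3192,  0.    ,  1.5708]), 'dq': array([-0.0001, -0.0009, -0.0002,  0.0002,  0.0001, -0.0002]), 'joint_efforts': array([ -0.0022, -53.8787,  34.644 ,   0.0181,  -0.0002,   0.    ]), 'tcp_pos': array([0.1709, 0.4961, 0.3033]), 'tcp_rot': array([-1.5565,  0.2607, -0.2602]), 'force': array([ 0.7246,  0.1012, -0.7792]), 'wrist_torque': array([ 0.029 , -0.0098,  0.0094]), 'width': 0.0853390725709659}
scene [[427.1908   0.     278.0168]
 [  0.     427.1908 208.7601]
 [  0.       0.       1.    ]] [[ 0.4499 -0.6776  0.5818  1.2886]
 [ 0.8931  0.346  -0.2877 -0.3734]
 [-0.0064  0.649   0.7608  1.1092]
 [ 0.      0.      0.      1.    ]] ['intrinsics', 'cam_to_world']
lift_unit [([231.7, 178.7, 140.9, 109.8], 0.93)]
dial_base [([257.1, 222.8, 43.7, 37.8], 0.75)]
dial [([262.0, 229.1, 32.1, 25.1], 0.83)]
dial_mark [([260.0, 225.6, 35.1, 27.9], 0.6)]
lever_tip [([321.9, 177.4, 17.4, 24.2], 0.51)]
lever [([331.8, 178.6, 3.7, 24.7], 0.47)]
test_strip [([283.8, 196.3, 31.6, 20.4], 0.66)]
glue [([111.1, 243.2, 18.4, 48.8], 0.7)]
spare_cutter [([242.5, 222.3, 5.5, 9.5], 0.42), ([403.9, 179.5, 31.4, 36.9], 0.29)]
top [[390.0011   0.     272.8003]
 [  0.     390.0011 208.0759]
 [  0.       0.       1.    ]] [[ 0.0265  0.9981 -0.0564  0.4662]
 [-0.9996  0.0263 -0.0029  0.0073]
 [-0.0014  0.0564  0.9984  1.2829]
 [ 0.      0.      0.      1.    ]] ['intrinsics', 'cam_to_world']
lift_unit [([192.6, 153.3, 126.2, 81.9], 0.9)]
dial_base [([265.3, 168.6, 41.5, 39.3], 0.63)]
dial [([269.2, 174.6, 35.0, 31.5], 0.8)]
dial_mark [([271.0, 174.2, 32.1, 35.0], 0.74)]
lever_tip [([305.9, 213.4, 9.2, 4.9], 0.74), ([113.8, 145.2, 34.6, 38.3], 0.42)]
lever []
test_strip [([231.6, 214.2, 26.8, 13.4], 0.78), ([194.4, 157.0, 123.9, 80.4], 0.28)]
glue [([102.4, 204.3, 35.5, 18.1], 0.7)]
spare_cutter [([205.0, 198.9, 7.9, 14.6], 0.6), ([309.1, 213.9, 1.8, 1.9], 0.48)]
```

```bash
python3 - <<'E'
import cv2
a=cv2.imread("pics/top0.png")[130:260,170:340]; cv2.imwrite("pics/topc.png",cv2.resize(a,None,fx=4.6,fy=4.6,interpolation=cv2.INTER_CUBIC))
a=cv2.imread("pics/scene0.png")[160:300,215:385]; cv2.imwrite("pics/scenec.png",cv2.resize(a,None,fx=4.2,fy=4.2,interpolation=cv2.INTER_CUBIC))
E
```

```text
(no output)
```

View pics/topc.png

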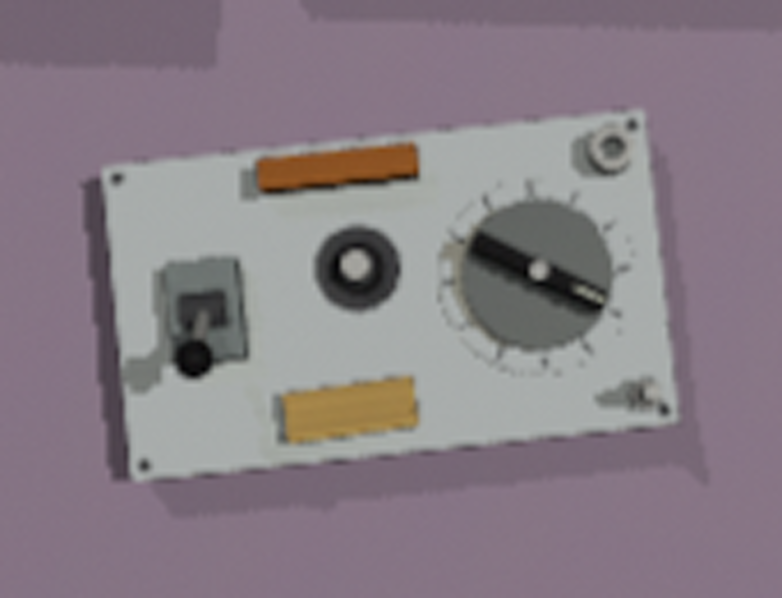

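View pics/scenec.png

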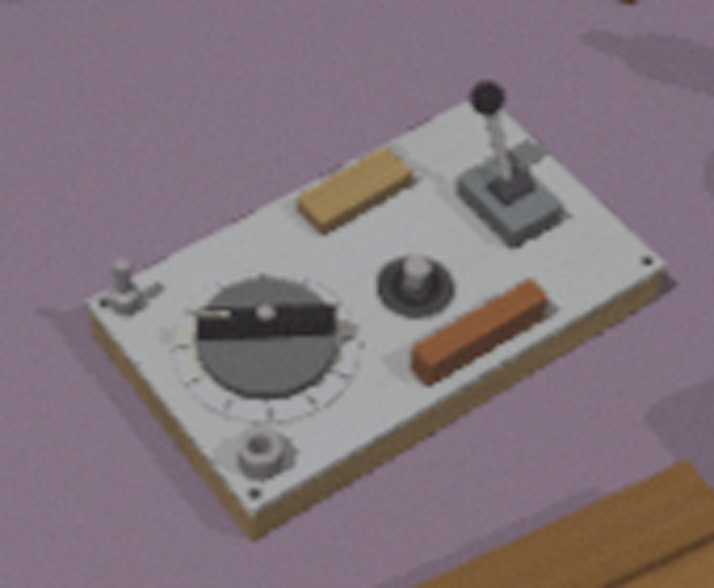

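View pics/top0.png

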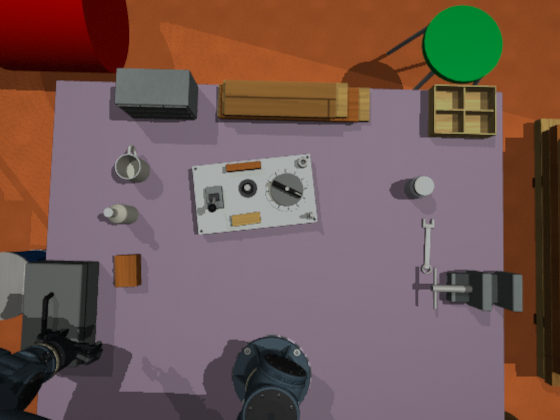

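```bash
cat > h.py <<'E'
from workcell import arm
import numpy as np, cv2
from scipy.spatial.transform import Rotation as R
from scipy.optimize import least_squares
np.set_printoptions(precision=4,suppress=True)
def ray(c,uv,z,P=None):
    P=P or arm.camera_params(c);K=P["intrinsics"];T=P["cam_to_world"]
    d=np.linalg.inv(K)@[uv[0],uv[1],1]; d=T[:3,:3]@(d*[1,-1,-1]); o=T[:3,3]
    return o+d*(z-o[2])/d[2]
def proj(c,p,P=None):
    P=P or arm.camera_params(c);K=P["intrinsics"];T=P["cam_to_world"]
    q=T[:3,:3].T@(np.asarray(p)-T[:3,3])*[1,-1,-1]; q=K@q; return q[:2]/q[2]
E
python3 - <<'E'
from h import *
t=lambda x,y:(170+x/4.6,130+y/4.6); s=lambda x,y:(215+x/4.2,160+y/4.2)
L=np.array([[.11,.19],[.11,-.19],[-.11,-.19],[-.11,.19]])
top=[t(103,170),t(643,110),t(680,420),t(130,478)]
sc={3:s(480,100),2:s(90,303),1:s(253,500),0:s(664,262)}
W=np.array([ray("top",p,.045) for p in top]);print(W)
print("scene",{k:ray("scene",v,.045) for k,v in sc.items()})
def res(v):
    c,n=np.cos(v[2]),np.sin(v[2]); return ((L@np.array([[c,n],[-n,c]])+v[:2])-W[:,:2]).ravel()
f=least_squares(res,[.5,0,0]);print(f.x,res(f.x))
c,n=np.cos(f.x[2]),np.sin(f.x[2]);U=lambda x,y:f.x[:2]+np.array([c*x-n*y,n*x+c*y])
print("dial nominal",U(0,-.1),"lever pivot",U(0,.125),"tip0",U(-.0384,.125))
print("axis top",ray("top",t(539,269),.089),"scene",ray("scene",s(265,311),.089))
print("mark top",ray("top",t(589,293),.086),"scene",ray("scene",s(212,314),.086))
print("ball top",ray("top",t(194,357),.137),"scene",ray("scene",s(488,98),.137))
a=ray("top",t(475,242),.086);b=ray("top",t(606,302),.086);print("ends",a,b)
S=arm.sense();print(R.from_rotvec(S["tcp_rot"]).as_matrix(),arm.grip_point_offset)
E
```

```text
[[ 0.6611  0.2716  0.045 ]
 [ 0.713  -0.1029  0.045 ]
 [ 0.4979 -0.133   0.045 ]
 [ 0.448   0.2448  0.045 ]]
scene {3: array([0.4543, 0.237 , 0.045 ]), 2: array([ 0.5016, -0.1303,  0.045 ]), 1: array([ 0.7081, -0.0975,  0.045 ]), 0: array([0.6633, 0.2728, 0.045 ])}
[0.58   0.0701 0.1339] [ 0.0026  0.0015  0.0013 -0.0006 -0.0016  0.0001 -0.0024 -0.0011]
dial nominal [ 0.5933 -0.029 ] lever pivot [0.5633 0.194 ] tip0 [0.5252 0.1889]
axis top [ 0.5952 -0.0318  0.089 ] scene [ 0.5973 -0.0321  0.089 ]
mark top [ 0.5802 -0.0657  0.086 ] scene [ 0.5805 -0.066   0.086 ]
ball top [0.5276 0.1891 0.137 ] scene [0.5274 0.1906 0.137 ]
ends [0.6125 0.0115 0.086 ] [ 0.5745 -0.0773  0.086 ]
[[ 0.9455 -0.      0.3258]
 [-0.3258 -0.0001  0.9455]
 [-0.     -1.     -0.0001]] 0.0539
```

Emit:
send_rows([
  [-1,[60,0,-40],0.02],
  [-1,[120,0,-80],0.04],
  [-1,[180,0,-120],0.06],
  [-1,[230,0,-155],0.08],
  [-1,[280,0,-187],0.087],
], newtons=20)

```text
clock: 1.62
tcp_pos: [0.3608, 0.2458, 0.3042]
tcp_rot: [-1.545, 0.328, -0.329]
force: [2.1, 1.2, 0.5]
width: -0.0
```

```bash
cat >> h.py <<'E'
def to(p,yaw):
    "shift in mm (tool axes) and turn to TCP p with tool x at yaw (deg)"
    S=arm.sense();M=R.from_rotvec(S["tcp_rot"]).as_matrix()
    y0=np.degrees(np.arctan2(M[1,0],M[0,0])); d=(y0-yaw+180)%360-180
    print("t",S["clock"],"tcp",S["tcp_pos"],"yaw",y0,"q",S["joint_pos"],"F",S["force"],"w",S["width"])
    print("SHIFT",(M.T@(np.asarray(p)-S["tcp_pos"])*1e3).round(1),"turn",np.radians(d).round(4))
E
python3 -c "
from h import *
to([.606,-.075,.25],-24)"
```

```text
t 1.625 tcp [0.3608 0.2458 0.3042] yaw -24.001192841900817 q [ 0.598   0.0861 -0.201   1.2829 -0.      1.0169] F [2.1128 1.1544 0.4668] w -3.188106242627838e-06
SHIFT [ 354.4   54.2 -193.4] turn -0.0
```

Emit:
send_rows([
  [-1,[50,0,-27],0],
  [-1,[100,0,-54],0],
  [-1,[150,0,-81],0],
  [-1,[200,0,-108],0],
  [-1,[250,0,-136],0],
])

```text
clock: 2.25
tcp_pos: [0.5341, 0.0198, 0.304]
tcp_rot: [-1.546, 0.328, -0.329]
force: [-0.0, 1.1, 0.3]
width: 0.0003
```

Emit:
send_rows([
  [-1,[50,20,-27],0],
  [-1,[104,40,-57],0],
  [-1,[104,54,-57],0],
  [-1,[104,54,-57],0],
])

```text
clock: 2.75
tcp_pos: [0.6041, -0.0729, 0.2484]
tcp_rot: [-1.546, 0.332, -0.327]
force: [-0.0, -0.4, 0.2]
width: -0.0003
```

```bash
python3 -c "
from h import *
a=arm.camera('scene');b=arm.camera('wrist')
to([.606,-.075,.149],-24)
S=arm.sense()
print(proj('scene',S['tcp_pos']-[0,0,.073]),proj('scene',S['tcp_pos']-[0,0,.086]),proj('scene',S['tcp_pos']-[0,0,.060]))
P=arm.camera_params('wrist');print(P['cam_to_world'])
print('axis',proj('wrist',[.596,-.032,.089],P),'mark',proj('wrist',[.5777,-.0731,.086],P))
c=cv2.resize(a[150:300,200:380],None,fx=3,fy=3,interpolation=cv2.INTER_CUBIC)
cv2.imwrite('pics/m1.png',c);cv2.imwrite('pics/w1.png',b)"
```

```text
t 2.85 tcp [ 0.6045 -0.072   0.2505] yaw -23.946760087162534 q [-0.1186  0.4024  0.0891  1.2576  0.0001  0.2994] F [-0.0929  0.0137  0.7987] w 0.00018182049932434006
SHIFT [  2.6 101.5  -2.1] turn 0.0009
[266.3171 221.9298] [266.4425 224.8162] [266.1895 218.9952]
[[ 0.4059 -0.8666 -0.2904  0.5305]
 [ 0.9139  0.3851  0.1283 -0.0398]
 [ 0.0006 -0.3174  0.9483  0.3197]
 [ 0.      0.      0.      1.    ]]
axis [322.3582 185.8652] mark [265.2303 184.9172]
```

View pics/w1.png

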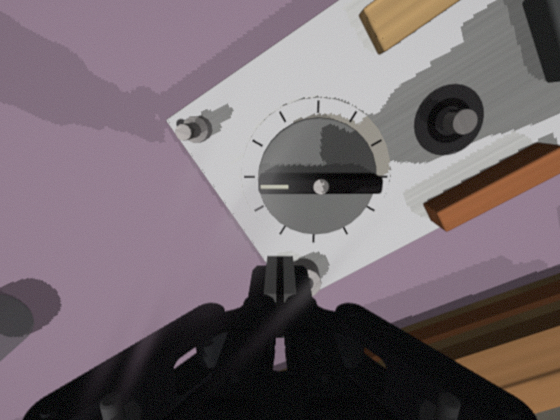

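View pics/m1.png

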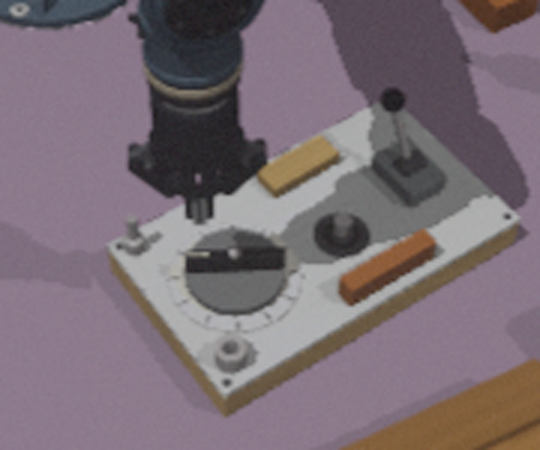

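Emit:
send_rows([
  [-1,[2,40,-2],0],
  [-1,[2,80,-2],0],
  [-1,[2,100,-2],0],
  [-1,[2,105,-2],0],
  [-1,[2,105,-2],0],
])

```text
clock: 3.48
tcp_pos: [0.6063, -0.0748, 0.1462]
tcp_rot: [-1.546, 0.327, -0.329]
force: [0.1, 0.1, 0.1]
width: 0.0001
```

```bash
cat >> h.py <<'E'
C=np.array([.596,-.032])
def push(th,r=.034,off=.018,z=.145):
    "pose with bar at clockwise angle th deg, finger in flat contact on its trailing side"
    f=np.radians(-114-th); p=C+r*np.array([np.cos(f),np.sin(f)])+off*np.array([-np.sin(f),np.cos(f)])
    return np.r_[p,z],-24-th
E
python3 -c "
from h import *
for th in (0,6,12,18,24,30): print(th);to(*push(th))
b=arm.camera('wrist');cv2.imwrite('pics/w2.png',b)"
```

```text
0
t 3.475 tcp [ 0.6063 -0.0748  0.1462] yaw -23.938876599212538 q [-0.1228  0.4707 -0.08    1.0185 -0.0001  0.295 ] F [0.1207 0.0927 0.1004] w 9.38034234445714e-05
SHIFT [-8.8  1.2  1. ] turn 0.0011
6
t 3.475 tcp [ 0.6063 -0.0748  0.1462] yaw -23.938876599212538 q [-0.1228  0.4707 -0.08    1.0185 -0.0001  0.295 ] F [0.1207 0.0927 0.1004] w 9.38034234445714e-05
SHIFT [-12.5   1.2  -0.7] turn 0.1058
12
t 3.475 tcp [ 0.6063 -0.0748  0.1462] yaw -23.938876599212538 q [-0.1228  0.4707 -0.08    1.0185 -0.0001  0.295 ] F [0.1207 0.0927 0.1004] w 9.38034234445714e-05
SHIFT [-16.3   1.2  -2. ] turn 0.2105
18
t 3.475 tcp [ 0.6063 -0.0748  0.1462] yaw -23.938876599212538 q [-0.1228  0.4707 -0.08    1.0185 -0.0001  0.295 ] F [0.1207 0.0927 0.1004] w 9.38034234445714e-05
SHIFT [-20.2   1.2  -2.9] turn 0.3152
24
t 3.475 tcp [ 0.6063 -0.0748  0.1462] yaw -23.938876599212538 q [-0.1228  0.4707 -0.08    1.0185 -0.0001  0.295 ] F [0.1207 0.0927 0.1004] w 9.38034234445714e-05
SHIFT [-24.2   1.2  -3.4] turn 0.4199
30
t 3.475 tcp [ 0.6063 -0.0748  0.1462] yaw -23.938876599212538 q [-0.1228  0.4707 -0.08    1.0185 -0.0001  0.295 ] F [0.1207 0.0927 0.1004] w 9.38034234445714e-05
SHIFT [-28.2   1.2  -3.5] turn 0.5247
```

View pics/w2.png

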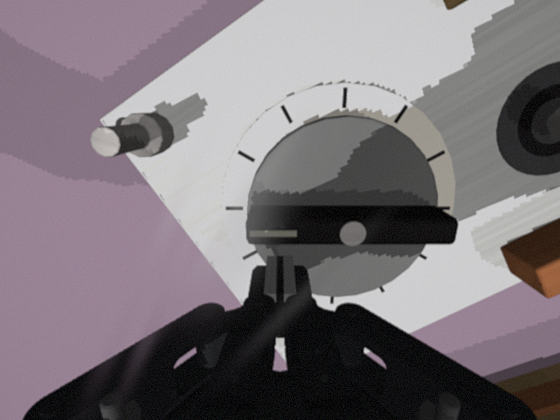

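Emit:
send_rows([
  [-1,[-5,1,1],0],
  [-1,[-9,1,1],0],
  [-1,[-11,1,0],0.05],
  [-1,[-12.5,1,-1],0.105],
  [-1,[-14.5,1,-1.5],0.158],
])

```text
clock: 4.15
tcp_pos: [0.593, -0.0711, 0.1446]
tcp_rot: [-1.523, 0.451, -0.456]
force: [3.5, -0.9, -0.7]
width: -0.0001
```

```bash
python3 -c "
from h import *
for th in (15,18,21,24,27,30): print(th);to(*push(th))" | sed -n '2p;/^[0-9]/p;/SHIFT/p'
```

```text
15
t 4.15 tcp [ 0.593  -0.0711  0.1446] yaw -33.1535934252334 q [-0.1192  0.4504 -0.1198  0.9977 -0.0003  0.4594] F [ 3.4628 -0.8668 -0.6905] w -7.872982429199674e-05
SHIFT [-4.5 -0.4 -1.3] turn 0.102
18
SHIFT [-6.3 -0.4 -2. ] turn 0.1544
21
SHIFT [-8.3 -0.4 -2.6] turn 0.2068
24
SHIFT [-10.2  -0.4  -3.1] turn 0.2591
27
SHIFT [-12.2  -0.4  -3.5] turn 0.3115
30
SHIFT [-14.2  -0.4  -3.8] turn 0.3638
```

Emit:
send_rows([
  [-1,[-2.5,0,-1],0.05],
  [-1,[-4.5,0,-1.3],0.1],
  [-1,[-6.3,0,-2],0.154],
  [-1,[-8.3,0,-2.6],0.207],
  [-1,[-9,0,-2.8],0.225],
])

```text
clock: 4.78
tcp_pos: [0.5828, -0.0683, 0.1442]
tcp_rot: [-1.478, 0.627, -0.627]
force: [0.2, 1.2, 0.2]
width: -0.0002
```

```bash
cat > st.py <<'E'
from h import *
import sys
b=arm.camera('wrist');P=arm.camera_params('wrist');n=sys.argv[1]
cv2.imwrite(f'pics/{n}.png',b)
# bar angle: black pixels of the bar within its top plane -> world
m=arm.masks_of('wrist','dial')
# rectify the bar's top plane to a 1 mm/2px map around the axis
g=np.arange(-120,121)/2000.
H=[]
w=np.array([[-.06,-.06],[.06,-.06],[.06,.06],[-.06,.06]])+C
src=np.array([proj('wrist',[*q,.086],P) for q in w],np.float32)
dst=np.array([[240,240],[240,0],[0,0],[0,240]],np.float32)  # col = -y, row = -x
dst=np.array([[(q[1]-C[1])*-2000+120,(q[0]-C[0])*-2000+120] for q in w],np.float32)
r=cv2.warpPerspective(b,cv2.getPerspectiveTransform(src,dst),(241,241))
cv2.imwrite(f'pics/{n}r.png',cv2.resize(r,None,fx=2,fy=2))
for a in map(float,sys.argv[2:]): print(a,end=' ');to(*push(a))
E
python3 st.py a1 36 42 45 48 51 54
```

```text
36.0 t 4.875 tcp [ 0.5829 -0.0684  0.1441] yaw -45.9193059153072 q [-0.1167  0.4365 -0.1449  0.9892 -0.0001  0.6847] F [-0.0249 -0.5714  0.3692] w 0.00019542697751410512
SHIFT [-7.8 -0.9 -2.6] turn 0.2458
42.0 t 4.875 tcp [ 0.5829 -0.0684  0.1441] yaw -45.9193059153072 q [-0.1167  0.4365 -0.1449  0.9892 -0.0001  0.6847] F [-0.0249 -0.5714  0.3692] w 0.00019542697751410512
SHIFT [-11.8  -0.9  -3.4] turn 0.3505
45.0 t 4.875 tcp [ 0.5829 -0.0684  0.1441] yaw -45.9193059153072 q [-0.1167  0.4365 -0.1449  0.9892 -0.0001  0.6847] F [-0.0249 -0.5714  0.3692] w 0.00019542697751410512
SHIFT [-13.8  -0.9  -3.6] turn 0.4028
48.0 t 4.875 tcp [ 0.5829 -0.0684  0.1441] yaw -45.9193059153072 q [-0.1167  0.4365 -0.1449  0.9892 -0.0001  0.6847] F [-0.0249 -0.5714  0.3692] w 0.00019542697751410512
SHIFT [-15.8  -0.9  -3.7] turn 0.4552
51.0 t 4.875 tcp [ 0.5829 -0.0684  0.1441] yaw -45.9193059153072 q [-0.1167  0.4365 -0.1449  0.9892 -0.0001  0.6847] F [-0.0249 -0.5714  0.3692] w 0.00019542697751410512
SHIFT [-17.8  -0.9  -3.8] turn 0.5076
54.0 t 4.875 tcp [ 0.5829 -0.0684  0.1441] yaw -45.9193059153072 q [-0.1167  0.4365 -0.1449  0.9892 -0.0001  0.6847] F [-0.0249 -0.5714  0.3692] w 0.00019542697751410512
SHIFT [-19.8  -0.9  -3.7] turn 0.5599
```

View pics/a1.png

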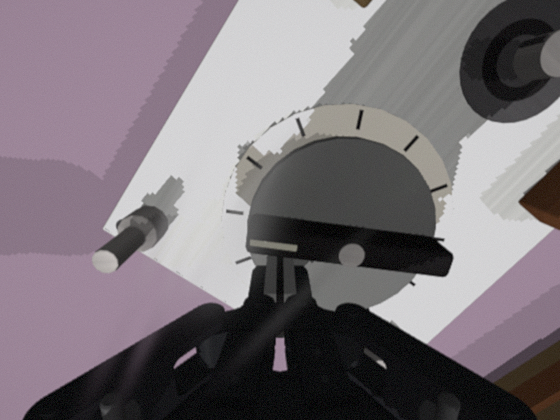

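Emit:
send_rows([
  [-1,[-4,-1,-1.5],0.12],
  [-1,[-7.8,-1,-2.6],0.246],
  [-1,[-11.8,-1,-3.4],0.35],
  [-1,[-15.8,-1,-3.7],0.455],
  [-1,[-17.8,-1,-3.8],0.508],
])

```text
clock: 5.5
tcp_pos: [0.5678, -0.0582, 0.145]
tcp_rot: [-1.321, 1.016, -1.016]
force: [-0.2, -0.6, 0.2]
width: -0.0001
```

```bash
cat > st.py <<'E'
from h import *
import sys
b=arm.camera('wrist');P=arm.camera_params('wrist')
cv2.imwrite(f'pics/{sys.argv[1]}.png',b); v=cv2.cvtColor(b,cv2.COLOR_BGR2GRAY).astype(float)
def samp(f,rs,os):
    e=np.array([np.cos(f),np.sin(f)]);n=np.array([-e[1],e[0]])
    q=[proj('wrist',[*(C+r*e+o*n),.086],P) for r in rs for o in os]
    return np.mean([v[int(round(y)),int(round(x))] if 0<=x<559 and 0<=y<419 else 128 for x,y in q])
sc={}
rs=np.arange(.012,.048,.004)
for th in range(0,181,2):
    f=np.radians(66-th); sc[th]=samp(f,rs,[.009,.011,.013])+samp(f,rs,[-.009,-.011,-.013])-2*samp(f,rs,[-.005,-.002,.002,.005])
print('dial deg',sorted(sc,key=sc.get)[:-4:-1],[round(sc[k]) for k in sorted(sc,key=sc.get)[:-4:-1]])
for i,a in enumerate(map(float,sys.argv[2:])):
    import io,contextlib
    o=io.StringIO()
    with contextlib.redirect_stdout(o): to(*push(a))
    L=o.getvalue().splitlines()
    if i==0: print(L[0])
    print(a,L[1])
E
python3 st.py a2 52 60 66 72 78 81 84
```

```text
dial deg [58, 60, 56] [183, 169, 165]
t 5.55 tcp [ 0.5676 -0.058   0.145 ] yaw -75.23713928827584 q [-0.1019  0.4112 -0.1851  0.9747 -0.      1.2112] F [-0.048  -0.041  -0.2605] w 0.00011454610942496414
52.0 SHIFT [-0.4 -0.  -0.2] turn 0.0133
60.0 SHIFT [-5.3 -0.  -2.3] turn 0.1529
66.0 SHIFT [-9.2 -0.  -3.4] turn 0.2577
72.0 SHIFT [-13.2  -0.   -4.1] turn 0.3624
78.0 SHIFT [-17.2  -0.   -4.4] turn 0.4671
81.0 SHIFT [-19.2  -0.   -4.4] turn 0.5195
84.0 SHIFT [-21.2  -0.   -4.3] turn 0.5718
```

Emit:
send_rows([
  [-1,[-5.3,0,-2.3],0.153],
  [-1,[-9.2,0,-3.4],0.258],
  [-1,[-13.2,0,-4.1],0.362],
  [-1,[-17.2,0,-4.4],0.467],
  [-1,[-19.2,0,-4.4],0.52],
])

```text
clock: 6.18
tcp_pos: [0.5587, -0.0407, 0.145]
tcp_rot: [-1.075, 1.398, -1.398]
force: [-0.4, -0.6, -0.5]
width: 0.0
```

```bash
python3 st.py a3 82 88 94 98 102 106 110 112
```

```text
dial deg [88, 90, 86] [168, 154, 146]
t 6.225 tcp [ 0.5587 -0.0406  0.145 ] yaw -104.98575046360516 q [-0.0725  0.3952 -0.2115  0.964   0.      1.7598] F [ 0.2926  0.5459 -0.5187] w 4.5904829478405795e-05
82.0 SHIFT [-0.5  0.  -0.5] turn 0.0177
88.0 SHIFT [-4.2  0.  -2.1] turn 0.1224
94.0 SHIFT [-8.1  0.  -3.3] turn 0.2271
98.0 SHIFT [-10.7   0.   -3.9] turn 0.297
102.0 SHIFT [-13.3   0.   -4.4] turn 0.3668
106.0 SHIFT [-16.    0.   -4.6] turn 0.4366
110.0 SHIFT [-18.7   0.   -4.6] turn 0.5064
112.0 SHIFT [-20.    0.   -4.6] turn 0.5413
```

Fourth click, slower at the end, to 110°.

Emit:
send_rows([
  [-1,[-4.2,0,-2.1],0.122],
  [-1,[-8.1,0,-3.3],0.227],
  [-1,[-10.7,0,-3.9],0.297],
  [-1,[-13.3,0,-4.4],0.367],
  [-1,[-16,0,-4.6],0.437],
])

```text
clock: 6.85
tcp_pos: [0.5584, -0.0244, 0.145]
tcp_rot: [-0.795, 1.7, -1.701]
force: [-0.3, -0.7, 0.4]
width: 0.0
```

```bash
python3 st.py a4 104 108 110 112
```

```text
dial deg [104, 106, 102] [152, 139, 135]
t 6.9 tcp [ 0.5585 -0.024   0.145 ] yaw -130.0671223391273 q [-0.043   0.3935 -0.2145  0.9626 -0.0001  2.2271] F [ 0.0208  0.1789 -0.1245] w 8.627667972444619e-05
104.0 SHIFT [ 1.2 -0.   0.5] turn -0.0361
108.0 SHIFT [-1.2 -0.  -0.8] turn 0.0337
110.0 SHIFT [-2.4 -0.  -1.3] turn 0.0686
112.0 SHIFT [-3.7 -0.  -1.9] turn 0.1035
```

Emit:
send_rows([
  [-1,[-1.2,0,-0.8],0.034],
  [-1,[-2.4,0,-1.3],0.069],
  [-1,[-3,0,-1.6],0.085],
  [-1,[-3,0,-1.6],0.085],
])

```text
clock: 7.4
tcp_pos: [0.5591, -0.0208, 0.1449]
tcp_rot: [-0.733, 1.757, -1.757]
force: [0.2, 1.1, -0.2]
width: 0.0001
```

```bash
python3 st.py a5 104 108 110 112
```

```text
dial deg [116, 118, 114] [154, 142, 133]
t 7.45 tcp [ 0.559  -0.0209  0.1449] yaw -134.71930734040583 q [-0.0373  0.3943 -0.2134  0.9632 -0.0001  2.314 ] F [-0.0594  0.1851 -0.2474] w -0.00028317468352100913
104.0 SHIFT [ 3.8 -0.1  2.5] turn -0.1173
108.0 SHIFT [ 1.5 -0.1  1. ] turn -0.0475
110.0 SHIFT [ 0.3 -0.1  0.3] turn -0.0126
112.0 SHIFT [-0.9 -0.1 -0.3] turn 0.0224
```

View pics/a5.png

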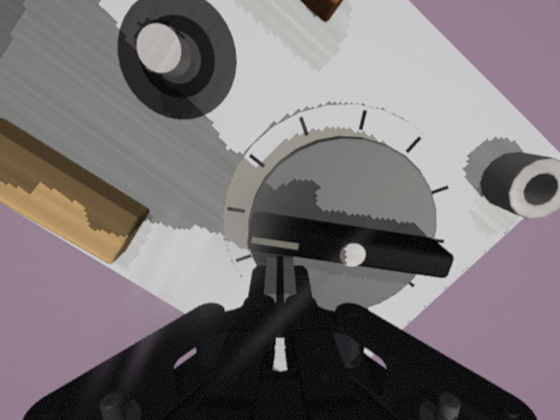

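Emit:
send_rows([
  [-1,[6,0,0],0],
  [-1,[10,-15,0],0],
  [-1,[10,-60,0],0],
  [-1,[10,-120,0],0],
  [-1,[10,-145,0],0],
])

```text
clock: 8.07
tcp_pos: [0.5525, -0.0283, 0.2946]
tcp_rot: [-0.727, 1.753, -1.758]
force: [0.9, -0.5, -1.0]
width: -0.0
```

```bash
python3 st.py a6; python3 -c "
from h import *
to([.489,.185,.29],8)
for c in('top','scene'): arm.camera(c); print([(np.array(d['bbox']),d['conf']) for d in arm.look_for(c,'lever_tip')])
"
```

```text
dial deg [118, 116, 120] [121, 117, 112]
t 8.125 tcp [ 0.553  -0.0283  0.2966] yaw -134.7536288712286 q [-0.051   0.285   0.0324  1.3103 -0.0001  2.3009] F [ 0.0361 -0.2447  2.6709] w -0.00018626275916087544
SHIFT [-106.3    6.  -195.7] turn -2.4915
[(array([207.7, 195.9,   8.2,  16.5]), 0.38)]
[]
```

Emit:
send_rows([
  [-1,[-20,0,-38],-0.17],
  [-1,[-40,0,-76],-0.34],
  [-1,[-60,2,-114],-0.51],
  [-1,[-80,4,-152],-0.68],
  [-1,[-106,6,-196],-0.85],
])

```text
clock: 8.95
tcp_pos: [0.4863, 0.1861, 0.2826]
tcp_rot: [-1.245, 1.156, -1.154]
force: [-0.0, -0.1, 0.4]
width: 0.0001
```

Emit:
send_rows([
  [-1,[0,0,0],-0.17],
  [-1,[0,0,0],-0.34],
  [-1,[0,0,0],-0.51],
  [-1,[0,0,0],-0.68],
  [-1,[0,0,0],-0.85],
])

```text
clock: 9.57
tcp_pos: [0.4868, 0.1851, 0.2825]
tcp_rot: [-1.513, 0.508, -0.504]
force: [0.5, -0.4, -0.1]
width: -0.0001
```

Emit:
send_rows([
  [-1,[0,0,0],-0.17],
  [-1,[0,0,0],-0.34],
  [-1,[0,0,0],-0.51],
  [-1,[0,0,0],-0.68],
  [-1,[0,0,0],-0.79],
])

```text
clock: 10.2
tcp_pos: [0.4868, 0.185, 0.2826]
tcp_rot: [-1.569, -0.11, 0.114]
force: [-0.1, -0.2, 0.2]
width: -0.0001
```

```bash
python3 -c "
from h import *
b=arm.camera('wrist')
to([.489,.185,.201],8)
print([(np.array(d['bbox']),d['conf']) for d in arm.look_for('wrist','lever_tip')])
P=arm.camera_params('wrist');print('ball pred',proj('wrist',[.5275,.19,.137],P))
cv2.imwrite('pics/w7.png',b)"
```

```text
t 10.25 tcp [0.4868 0.185  0.2826] yaw 8.429254308620555 q [ 0.3633  0.2407 -0.0651  1.2677 -0.0001  0.2162] F [1.6959 0.1694 0.0522] w -2.043638356308199e-06
SHIFT [ 2.4 81.6 -0.3] turn 0.0075
[(array([261.2, 250.9,  18.2,  14.5]), 0.39)]
ball pred [279.9201 270.0762]
```

View pics/w7.png

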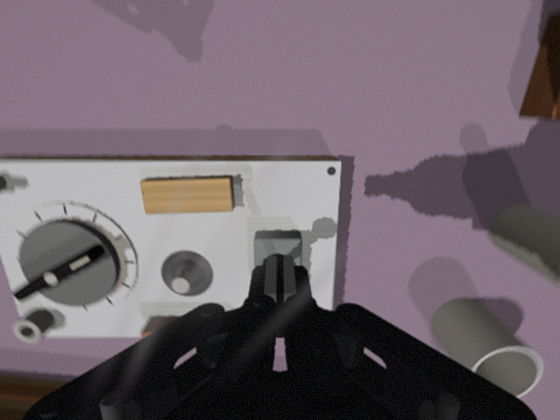

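Emit:
send_rows([
  [-1,[0,40,0],0],
  [-1,[0,65,0],0],
  [-1,[0,78,0],0],
  [-1,[1,81,0],0],
  [-1,[1,81,0],0],
])

```text
clock: 10.92
tcp_pos: [0.4888, 0.1856, 0.2034]
tcp_rot: [-1.568, -0.109, 0.108]
force: [-0.3, 0.1, 0.0]
width: 0.0002
```

Emit:
send_rows([
  [-1,[6,0,0],0],
  [-1,[12,0,0],0],
  [-1,[18,0,0],0],
  [-1,[23,0,0],0],
  [-1,[28,0,0],0],
])

```text
clock: 11.55
tcp_pos: [0.5164, 0.1893, 0.2029]
tcp_rot: [-1.568, -0.108, 0.109]
force: [-1.6, -0.3, 0.4]
width: -0.0001
```

```bash
python3 -c "
from h import *
a=arm.camera('scene');cv2.imwrite('pics/s8.png',cv2.resize(a[140:260,250:400],None,fx=4,fy=4,interpolation=cv2.INTER_CUBIC))
to([.579,.1975,.201],8)"
```

```text
t 11.6 tcp [0.517  0.1895 0.2028] yaw 7.914567886766398 q [ 0.3513  0.3333 -0.145   1.0921 -0.0001  0.2132] F [-0.7877 -1.349   0.3807] w 2.066701883379702e-05
SHIFT [62.5  1.9 -0.6] turn -0.0015
```

View pics/s8.png

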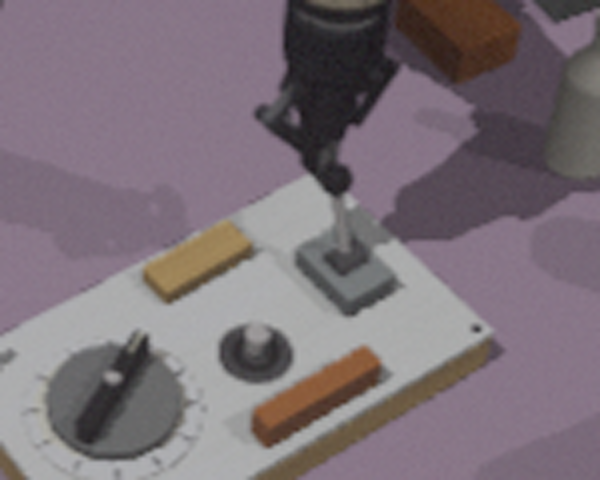

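Emit:
send_rows([
  [-1,[6,0,0],0],
  [-1,[12,0,0],0],
  [-1,[18,0,0],0],
  [-1,[24,0,0],0],
  [-1,[30,0,0],0],
])

```text
clock: 12.22
tcp_pos: [0.5463, 0.1935, 0.2029]
tcp_rot: [-1.568, -0.108, 0.108]
force: [-0.5, 0.5, 0.7]
width: 0.0003
```

Emit:
send_rows([
  [-1,[6,0,0],0],
  [-1,[12,0,0],0],
  [-1,[17,0,0],0],
  [-1,[22,0,0],0],
  [-1,[26,0,0],0],
])

```text
clock: 12.85
tcp_pos: [0.5718, 0.1971, 0.2028]
tcp_rot: [-1.568, -0.108, 0.109]
force: [-1.6, -0.1, -0.7]
width: 0.0003
```

Emit:
send_rows([
  [-1,[1.5,0,0],0],
  [-1,[3,0,0],0],
])

```text
clock: 13.1
tcp_pos: [0.5745, 0.1974, 0.2029]
tcp_rot: [-1.568, -0.108, 0.109]
force: [-1.1, 0.1, -1.7]
width: -0.0001
```

Emit:
send_rows([
  [-1,[1.5,0,0],0],
  [-1,[3,0,0],0],
])

```text
clock: 13.35
tcp_pos: [0.5775, 0.1979, 0.2029]
tcp_rot: [-1.568, -0.108, 0.109]
force: [-1.2, -0.1, -1.0]
width: 0.0
```

Emit:
send_rows([
  [-1,[1,0,0],0],
  [-1,[2,0,0],0],
])

```text
clock: 13.6
tcp_pos: [0.5781, 0.1979, 0.2027]
tcp_rot: [-1.568, -0.106, 0.111]
force: [-9.5, -0.9, 4.6]
width: 0.0
```

Emit:
send_rows([
  [-1,[-10,0,0],0],
  [-1,[-25,0,0],0],
  [-1,[-45,-20,0],0],
  [-1,[-80,-60,0],0],
  [-1,[-120,-110,0],0],
])

```text
clock: 14.22
tcp_pos: [0.4605, 0.1815, 0.3123]
tcp_rot: [-1.568, -0.108, 0.108]
force: [-0.1, 0.1, -0.1]
width: 0.0
```

Emit:
send_rows([
  [-1,[-40,-20,30],0],
  [-1,[-60,-20,60],0],
  [-1,[-60,-20,60],0],
])

```text
clock: 14.6
tcp_pos: [0.3927, 0.234, 0.3327]
tcp_rot: [-1.567, -0.113, 0.109]
force: [0.2, -0.0, 0.3]
width: -0.0004
```

```bash
python3 -c "
from h import *
to([.489,.185,.201],8)
a=arm.camera('scene')[140:300,215:395];b=arm.camera('top')[140:250,180:330]
a=cv2.resize(a,(450,400),interpolation=cv2.INTER_CUBIC);b=cv2.resize(b,(345,400),interpolation=cv2.INTER_CUBIC)
cv2.imwrite('pics/end.png',np.hstack([a,b]))
for l in (.8,.9,1.):
  s=l-.5; u=np.array([np.cos(.134),np.sin(.134)]); p=np.r_[np.array([.5655,.195])+.08*np.sin(s)*u,.067+.08*np.cos(s)]
  q=proj('scene',p);t=proj('top',p);print(l,(q-[215,140])*2.5,450+(t-[180,140])[0]*2.3,(t-[180,140])[1]*400/110)
"
```

```text
t 14.6 tcp [0.3927 0.234  0.3327] yaw 8.075114042479637 q [ 0.5374  0.111  -0.0994  1.3576  0.      0.3965] F [ 0.215  -0.0436  0.3099] w -0.0003772310301419616
SHIFT [ 88.2 131.8 -62.2] turn 0.0013
0.8 [322.5267 135.0239] 517.814912815393 169.32135128384402
0.9 [326.2647 140.2718] 517.5889524352997 160.51882583644039
1.0 [329.7773 145.7823] 517.4820183728511 152.25572255282435
```

View pics/end.png

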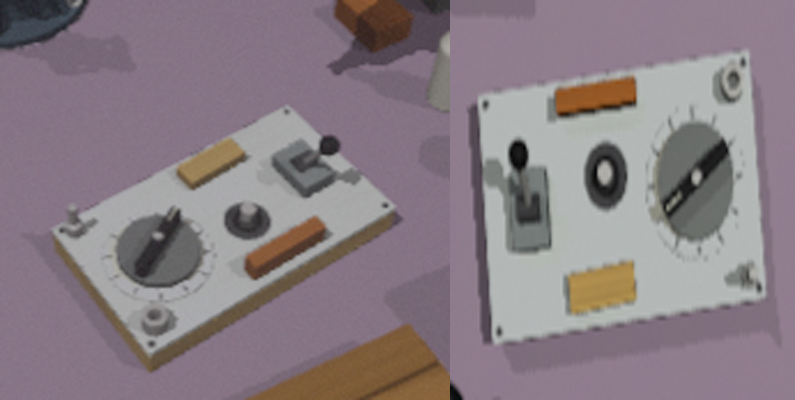

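```bash
python3 -c "
from workcell import arm
print(arm.hand_in())"
```

```text
the job is handed in; nothing more can be done
None
```

I turned the dial four clicks clockwise with the closed fingertips, then pushed the lever over to its far stop. The arm is lifted clear, and the job was handed in at about 15 s of the 67 s allowed.

- **Dial:** the wrist camera read the bar at about 118° after I backed the finger off, within the 10° allowed. My readings ran about 2° low at the second and third clicks, so this fits the 120° stop. The fingertip only went to about 111°, and the dial snapped the rest of the way by itself. The force read at most 3.5 N at the end of any push step.
- **Lever:** the force rose from about 1 N to 9.5 N at the expected stop position. In the last scene and top pictures the ball sits within 2 pixels of where a lever value of 1.0 puts it.
- **Bystanders:** in the last pictures the nut, spare cutter and test strip look where they started. I didn't separately measure the things on the bench, but I had no contact with them.
- **Failed check:** after the dial was done, the network search for the lever tip missed it in the scene picture. In the top picture it gave one doubtful match (confidence 0.38). I used the position measured at the start instead, and the contact and later pictures agreed with it.

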